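# Put the lid on the studio jar

## Task

Take the wooden stick off the mouth of the jar and lay it flat in the metal tool tray. Then take the lid from the sloping stand and lower it gently onto the jar, without dropping it, seated level on the rim, with the jar still standing in the middle of its banding wheel. Leave the cup, dish, sponge and brush where they are.

Things in the scene. Friction and masses are not known exactly. Their poses are not given: they have to be found in the camera images.
- wheel: Banding wheel, fixed: a blue-painted round turntable head, 170 mm across, its flat top 50 mm above the bench, on a steel foot; it does not turn. Origin: centre of the underside, at bench height.
- jar: Round-bellied grey-lavender stoneware jar, loose, about 0.9 kg, standing at the middle of the wheel: 95 mm high, 144 mm across at the belly, 128 mm outside and about 114 mm inside at the open mouth. Origin: centre of the underside; z up.
- jar_rim (a point): Centre of the jar's mouth, level with the top of its rim (95 mm above the jar's origin, 145 mm above the bench).
- stick: Plain straight wooden stick, 200 mm long (x), 22 mm wide (y), 12 mm thick (z), 40 g, lying flat across the jar's mouth with both ends sticking out. Origin: centre of the underside; x along its length. It can be pinched across its width, at its middle (fingers then reach down into the open mouth) or near an end.
- tray: Shallow aluminium tool tray, fixed and empty: 280 mm (x) by 130 mm (y) outside, 22 mm high, walls and floor 5 mm thick. Origin: centre of the underside at bench height; x along its long side. The stick fits lengthwise.
- stand: Sloping wooden stand, fixed: a plywood board 160 mm square, 10 mm thick, tilted 35 degrees (0.61 rad), its upper face looking up and to the stand's own -x (roughly towards the robot), on four legs; board edges 54 and 146 mm above the bench. A round 113 mm hole in the board's middle holds the lid's spigot. Origin: at bench height under the hole's centre; z up.
- stand_hole (a point): Centre of the stand's hole on the upper face of the board, 100 mm above the bench.
- lid: Clay-coloured round lid, loose, about 0.28 kg, in the stand, tilted 35 degrees: flange 132 mm across, 7 mm thick; below it a spigot 106 mm across (100 at its end), 12 mm deep, that enters the jar's mouth with about 4 mm play all round; on top a cylindrical knob 28 mm across. Origin: centre of the flange's underside, which sits on the rim; z out through the knob, which spans 7 to 37 mm along z.
- cup: Clay-coloured cup without handle, 72 mm across, 80 mm high, behind the banding wheel; leave alone. Origin: centre of the underside.
- dish: White ceramic bowl, 90 mm across, 35 mm high, behind the sloping stand; leave alone. Origin: centre of the underside.
- sponge: Yellow sponge block 60 x 90 x 32 mm, in front of the sloping stand; leave alone. Origin: centre of the underside.
- brush: Wooden-handled flat brush, about 150 mm long, lying on the bench in front of the banding wheel; leave alone. Origin: on its underside; x along its length.

How it is judged:
By the outcome, as a careful person would: the job done as asked, in the order asked, and still so for the second after the job is handed in, with the robot touching nothing.
It also fails if it takes over 64 s, if anything falls off the work surface, if the arm or the gripper's body presses on something with over 40 N, if the wrist force passes 120 N, or if a joint passes its speed limit or range.

## Robot

A 6-joint arm with a two-finger parallel gripper is mounted at the origin on the work surface. World frame = base frame: x ahead of the robot, y to its left, z up, the work surface at z = 0. Lengths are in m, angles in rad, forces in N, time in s.
With the tool pointing down it reaches from about 0.375 to 0.925 m from the base axis. Payload 5.7 kg.
Tool frame: the origin (TCP) lies midway between the tips of the shut fingers; the grasp point (between the pads) lies 19 mm behind it; z points along the fingers, y is the line along which they close (so a half turn about z gives the same grasp; the last joint's range is limited). The gripper opens to 88 mm and grips with 3 to 60 N. Pads are 20 mm wide; open, the fingers measure 115 mm over their backs; the gripper's body (75 mm by 178 mm) begins 61 mm behind the grasp point.
Start: joints at [-1.366, 0.359, 1.51, -0, 1.272, -0.115], TCP at [0.189, -0.57, 0.223] pointing down, gripper open.
Joint ranges: [-2.97, 2.97], [-1.01, 2.36], [0.21, 2.38], [-0.96, 4.11], [0.2, 2.71], [-2.98, 2.98]. Speed limits (rad/s): [2.39, 2.39, 3.14, 3.14, 3.14, 3.14].

## Interface

Orientations are given as a unit quaternion [x, y, z, w].
In Python, from bench import move_ptp, servo_line, goto_joints, move_gripper, sleep, inverse_kinematics, capture, PlanningError, close_job, spot_in, silhouettes, current_clock, current_joint_pos, current_qvel, current_joint_torque, current_position, current_orientation, current_force, current_torque, current_finger_gap, current_grip_force gives the robot as it stands. Calls block until the motion is done:
- move_ptp(position, orientation): joint-space move of the TCP to a pose.
- servo_line(position, orientation=None, rate=0.15, contact_N=None): straight line of the TCP; orientation=None keeps the orientation; rate is the mean speed in m/s. With contact_N (N) it stops when the force on the tool has changed by that much, and returns True; else False.
- goto_joints(angles): joint-space move.
- move_gripper(opening): finger opening in m; the grip force is fixed at half the most; returns when the fingers have stopped.
- sleep(seconds).
- inverse_kinematics(position, orientation): joint angles nearest the present ones, or None.
- capture(name): name is "scene" or "side" or "wrist"; returns a dict with "image" (384x512x3 uint8, blue, green, red), "range_z" (384x512 float32, m along the optical axis (not along the pixel's ray), 0 where there is no reading), "intrinsics" (3x3 intrinsics, pixels), "R" (3x3) and "t" (3): a world point X has camera coordinates R X + t. Camera axes: x right, y down, z forward; pixel columns grow to the right and rows downward; lengths in m; the calibration is good to about 2 mm. The wrist camera is an equidistant fisheye: a pixel r from the principal point sees the ray r / f radians off the axis. A picture is of the moment at which its call begins.
A pose or a line that the arm cannot do raises PlanningError and nothing moves.
- close_job(): hands the job in; it is judged then, once.
Trained networks look in the newest picture that a camera, given by its name, has taken for a name from the list of things; names that differ only in an ending like _2 or _b are one class to them, and where a whole thing is asked for, a point or a joint stands for the part that bears it (a point fixed in the world has none). Each returns a list of dicts, best first, with "conf" (0 to 1); they miss things now and then, are a little off and sometimes report something else, mostly with a low value. They report only what shows in the picture. A call takes as long as a camera call.
- spot_in(camera, query): "xy" ([column, row] in pixels, amid what is visible of it).
- silhouettes(camera, query): "region" (384x512 bool, what is visible of it) and "xy" ([column, row] in pixels, amid what is visible of it).
Readings, each from a call of its own:
- current_clock(): time.
- current_joint_pos(): joint angles.
- current_qvel(): joint speeds.
- current_joint_torque(): joint torques, N m.
- current_position(): TCP position.
- current_orientation(): TCP orientation.
- current_force(): force on the tool from outside, world axes, zero at the start.
- current_torque(): the same for the moment, N m.
- current_finger_gap(): finger opening in m.
- current_grip_force(): force on a finger pad.
Only numpy, scipy, OpenCV 4.12 (cv2) and the standard library are available. Lean on these libraries where they do the work, as an engineer would, in place of code of your own. Each camera call takes 0.05 s, during which the arm holds its last target. There are 200 camera calls.

## Working session

There is one attempt and no reset: what is moved stays moved. The work goes in short steps, each a Python script; the robot and the scene stay as the last script left them, time stands still between calls to the robot, and variables do not carry over. Pictures are saved under pics/ and viewed, at most 10 in all, crops included, and the job is handed in when it is done.

```bash
mkdir -p pics; ls
cat > h.py <<'E'
import numpy as np, cv2
from bench import *
from scipy.spatial.transform import Rotation as Rn
def cloud(c):
    K=c["intrinsics"];z=c["range_z"].astype(float);v,u=np.indices(z.shape)
    P=np.stack([(u-K[0,2])/K[0,0]*z,(v-K[1,2])/K[1,1]*z,z],-1)
    return (P-c["t"])@c["R"], z>0
E
python3 - <<'E'
from h import *
ims=[]
for n in("scene","side"):
    c=capture(n);ims.append(c["image"]);P,ok=cloud(c)
    print(n,"cam at",(-c["R"].T@c["t"]).round(3))
    for q in("jar","stick","tray","stand","lid","wheel","cup","dish","sponge","brush"):
        s=silhouettes(n,q)
        if not s: print(q,None);continue
        m=s[0]["region"]&ok
        p=P[m]
        print(q,round(s[0]["conf"],2),np.round(s[0]["xy"]),m.sum(),"med",np.median(p,0).round(3),"lo",np.percentile(p,2,0).round(3),"hi",np.percentile(p,98,0).round(3))
    np.savez(n,P=P,ok=ok,im=c["image"])
cv2.imwrite("pics/a.png",cv2.resize(np.vstack(ims),(450,675))[:600] if 0 else np.hstack([cv2.resize(i,(400,300)) for i in ims]))
E
```

```text
bench.py
pics
scene cam at [1.343 0.531 0.953]
jar 0.74 [367. 249.] 2008 med [0.611 0.355 0.08 ] lo [0.513 0.232 0.001] hi [0.641 0.407 0.147]
stick 0.79 [243. 180.] 546 med [0.597 0.    0.157] lo [ 0.493 -0.027  0.148] hi [0.679 0.028 0.161]
tray None
stand 0.78 [367. 247.] 1923 med [0.611 0.355 0.083] lo [0.517 0.232 0.003] hi [0.641 0.407 0.147]
lid 0.66 [370. 230.] 752 med [0.564 0.328 0.12 ] lo [0.512 0.266 0.074] hi [0.609 0.382 0.141]
wheel 0.55 [251. 222.] 988 med [0.63  0.042 0.051] lo [ 0.535 -0.066  0.002] hi [0.666 0.086 0.08 ]
cup 0.76 [220. 237.] 876 med [0.72  0.006 0.055] lo [ 0.687 -0.026  0.01 ] hi [0.752 0.039 0.082]
dish 0.78 [331. 286.] 965 med [0.681 0.298 0.02 ] lo [0.652 0.262 0.004] hi [0.734 0.341 0.037]
sponge 0.98 [393. 226.] 669 med [0.426 0.351 0.031] lo [0.39  0.309 0.006] hi [0.444 0.391 0.037]
brush 0.81 [283. 187.] 241 med [0.444 0.033 0.019] lo [ 0.421 -0.002  0.006] hi [0.462 0.064 0.024]
side cam at [0.226 0.743 0.955]
jar 0.88 [246. 189.] 2070 med [0.586 0.03  0.114] lo [ 0.518 -0.058  0.057] hi [0.648 0.076 0.146]
stick 0.76 [250. 172.] 570 med 
[... 167 characters left out ...]
 0.022]
stand 0.84 [165. 317.] 3384 med [0.58  0.372 0.081] lo [0.486 0.244 0.006] hi [0.636 0.411 0.144]
lid 0.61 [192. 296.] 3079 med [0.557 0.33  0.108] lo [0.509 0.267 0.07 ] hi [0.606 0.385 0.138]
wheel 0.92 [246. 216.] 1045 med [0.554 0.056 0.049] lo [ 0.504 -0.033  0.039] hi [0.659 0.09  0.053]
cup 0.6 [202. 188.] 768 med [0.719 0.014 0.053] lo [ 0.687 -0.023  0.006] hi [0.752 0.043 0.08 ]
dish 0.9 [144. 272.] 510 med [0.72  0.295 0.023] lo [0.694 0.264 0.008] hi [0.737 0.341 0.037]
sponge 0.89 [254. 352.] 1245 med [0.411 0.357 0.031] lo [0.384 0.311 0.016] hi [0.44  0.395 0.035]
brush 0.63 [309. 146.] 3129 med [ 0.525 -0.304  0.005] lo [ 0.392 -0.369 -0.001] hi [ 0.663 -0.228  0.022]
```

View pics/a.png

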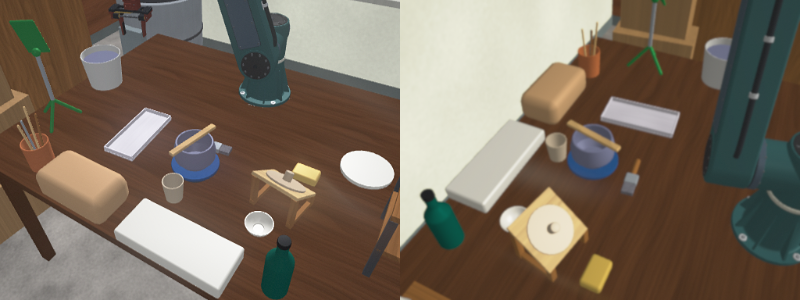

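```bash
cat > fit.py <<'E'
from h import *
from scipy.optimize import least_squares
D={n:np.load(n+".npz") for n in("scene","side")}
def box(n,lo,hi):
    P,ok=D[n]["P"],D[n]["ok"];m=ok&(P>lo).all(-1)&(P<hi).all(-1);return P[m]
def circ(p,r=None):
    f=lambda a:np.hypot(p[:,0]-a[0],p[:,1]-a[1])-(a[2] if r is None else r)
    s=least_squares(f,[*p.mean(0)[:2],r or .06],loss="soft_l1",f_scale=.002);return s.x
B={}
for n in D:
    q=box(n,[.45,-.12,.1505],[.73,.12,.17]); 
    r=cv2.minAreaRect(q[q[:,2]>.153][:,:2].astype(np.float32))
    print(n,"stick",np.round(r[0],4),np.round(r[1],4),r[2],"top z",np.median(q[q[:,2]>.153][:,2]).round(4),len(q))
    q=box(n,[.48,-.1,.138],[.70,.12,.149]);
    print(" rim",len(q),circ(q,.0605).round(4),circ(q).round(4),np.percentile(q[:,2],95).round(4))
    q=box(n,[.45,-.1,.042],[.70,.14,.056]); 
    print(" wheel",len(q),q.mean(0).round(3),np.median(q[:,2]).round(4))
    q=box(n,[.34,-.42,.012],[.72,-.18,.03]);r=cv2.minAreaRect(q[:,:2].astype(np.float32))
    print(" tray",len(q),np.round(r[0],4),np.round(r[1],4),r[2],np.percentile(q[:,2],90).round(4))
    # lid: points round stand; find planes by ransac
    q=box(n,[.47,.23,.05],[.66,.43,.18]);B[n]=q
q=np.vstack(list(B.values()))
rng=np.random.default_rng(0)
for n,q in B.items():
  best=None
  for _ in range(600):
    a,b,c=q[rng.choice(len(q),3,False)];v=np.cross(b-a,c-a);l=np.linalg.norm(v)
    if l<5e-4: continue
    v/=l;v*=np.sign(v[2]);
    if v[2]<.7: continue
    k=(abs((q-a)@v)<.002).sum()
    if best is None or k>best[0]: best=(k,v,a)
  k,v,a=best
  for _ in range(3):
    p=q[abs((q-a)@v)<.002];a=p.mean(0);v=np.linalg.svd(p-a)[2][2];v*=np.sign(v[2])
  h=(q-a)@v
  print(n,len(q),"plane",k,v.round(4),"tilt",np.degrees(np.arccos(v[2])).round(2),"az",np.degrees(np.arctan2(v[1],v[0])).round(2),a.round(4),"off",round(float(a@v),4))
  print(np.histogram(h,np.arange(-.03,.045,.003)))
  ex=np.array([v[0],v[1],0]);ex-=ex@v*v;ex/=np.linalg.norm(ex);ey=np.cross(v,ex)
  t=q[(h>.026)&(h<.04)]; c2=circ(np.c_[t@ex,t@ey]); print(" knob top pts",len(t),t.mean(0).round(4),"mean h",np.max((t-a)@v).round(4))
  t=q[(h>.029)&(h<.036)]; r=cv2.minEnclosingCircle(np.c_[t@ex,t@ey].astype(np.float32)); print(" enclosing r",round(r[1],4),"centre",(r[0][0]*ex+r[0][1]*ey+(a@v)*v).round(4))
  t=q[abs(h)<.0025];r=cv2.minEnclosingCircle(np.c_[t@ex,t@ey].astype(np.float32)); print(" flange r",round(r[1],4),"centre on flange top",(r[0][0]*ex+r[0][1]*ey+(a@v)*v).round(4))
E
python3 fit.py
```

```text
scene stick [ 5.838e-01 -3.000e-04] [0.0271 0.2001] 77.7120132446289 top z 0.1575 522
 rim 402 [0.5847 0.0046 0.0605] [0.5846 0.0045 0.0613] 0.1482
 wheel 959 [0.622 0.028 0.051] 0.0508
 tray 733 [ 0.5258 -0.3016] [0.2849 0.136 ] 5.139865398406982 0.0244
side stick [0.5855 0.0031] [0.0246 0.1987] 77.32905578613281 top z 0.1561 584
 rim 459 [0.5847 0.0077 0.0605] [0.5847 0.0076 0.0609] 0.148
 wheel 1072 [0.572 0.045 0.049] 0.0492
 tray 679 [ 0.5273 -0.2981] [0.28   0.1376] 4.012972831726074 0.0222
scene 2030 plane 570 [-0.4938  0.0967  0.8642] tilt 30.21 az 168.92 [0.5911 0.3216 0.1251] off -0.1526
(array([ 23,  21,  21,  27,  25,  42,  77, 131, 161, 370, 387, 229,  49,
        11,  17,  15,  11,  14,  15,  20,  22,   0,   0,   0]), array([-3.0000000e-02, -2.7000000e-02, -2.4000000e-02, -2.1000000e-02,
       -1.8000000e-02, -1.5000000e-02, -1.2000000e-02, -9.0000000e-03,
       -6.0000000e-03, -3.0000000e-03, -6.9388939e-18,  3.0000000e-03,
        6.0000000e-03,  9.0000000e-03,  1.2000000e-02,  1.5000000e-02,
        1.8000000e-02,  2.1000000e-02,  2.4000000e-02,  2.7000000e-02,
   
[... 445 characters left out ...]
3,    9,    9,    6,    9,    5,    8,   15,   71,   59,    1,
          0,    0]), array([-3.0000000e-02, -2.7000000e-02, -2.4000000e-02, -2.1000000e-02,
       -1.8000000e-02, -1.5000000e-02, -1.2000000e-02, -9.0000000e-03,
       -6.0000000e-03, -3.0000000e-03, -6.9388939e-18,  3.0000000e-03,
        6.0000000e-03,  9.0000000e-03,  1.2000000e-02,  1.5000000e-02,
        1.8000000e-02,  2.1000000e-02,  2.4000000e-02,  2.7000000e-02,
        3.0000000e-02,  3.3000000e-02,  3.6000000e-02,  3.9000000e-02,
        4.2000000e-02]))
 knob top pts 137 [0.5402 0.3285 0.1284] mean h 0.0345
 enclosing r 0.0139 centre [0.5571 0.3253 0.1041]
 flange r 0.0787 centre on flange top [0.5477 0.3159 0.0988]
```

The picture (scene on the left, side on the right) shows the stick across the jar at about (193,140) and (593,135). The tray is at about (138,133) and (640,117), and the lid in the stand is at about (288,178) and (552,228). The two views agree to about 3 mm, so I'll take the stick first.

```bash
cat >> h.py <<'E'
def down(yaw):
    x=np.array([np.cos(yaw),np.sin(yaw),0]);z=np.array([0,0,-1.])
    return Rn.from_matrix(np.c_[x,np.cross(z,x),z]).as_quat()
def best(p,qs):
    j0=np.array(current_joint_pos());c=[]
    for q in qs:
        j=inverse_kinematics(p,q)
        if j is not None: c.append((np.abs(np.array(j)-j0).max(),abs(j[5]),list(q)))
    return min(c)[2] if c else None
E
python3 - <<'E'
from h import *
ys=[]
for n in("scene","side"):
    d=np.load(n+".npz");P=d["P"];m=d["ok"]&(P>[.45,-.12,.153]).all(-1)&(P<[.73,.12,.17]).all(-1)
    p=P[m][:,:2];v=np.linalg.svd(p-p.mean(0))[2][0];ys.append(np.arctan(v[1]/v[0]))
print("stick yaw",np.degrees(ys))
yaw=np.mean(ys);s=np.array([.5847,.0014]);ty=np.radians(4.6);t=np.array([.5265,-.300])
q=best([*s,.25],[down(yaw),down(yaw+np.pi)])
R=Rn.from_quat(q);dy=ty-yaw
q2=(Rn.from_euler('z',dy)*R).as_quat()
print([inverse_kinematics(p,o) is not None for p,o in(([*s,.147],q),([*t,.008],q2),([*t,.25],q2))])
move_gripper(.05)
move_ptp([*s,.23],q); servo_line([*s,.147],rate=.1)
move_gripper(0.0); print("gap",current_finger_gap(),current_grip_force())
servo_line([*s,.25],rate=.12); print("gap",current_finger_gap(),"t",current_clock())
move_ptp([*t,.12],q2)
f0=np.array(current_force());servo_line([*t,.03],rate=.12); hit=servo_line([*t,.0065],rate=.02,contact_N=3)
print(hit,current_position(),current_finger_gap(),np.array(current_force())-f0)
move_gripper(.045); servo_line([*t,.25],rate=.2); print(current_clock())
ims=[]
for n in("scene","side"):
    c=capture(n);ims.append(c["image"]);P,ok=cloud(c);np.savez(n,P=P,ok=ok,im=c["image"])
cv2.imwrite("pics/b.png",np.hstack([cv2.resize(i,(400,300)) for i in ims]))
E
sed -i 's/    r=cv2.minAreaRect(q\[q/    if (q[:,2]>.153).sum()<5: r=((0,0),(0,0),0)\n    else: r=cv2.minAreaRect(q[q/' fit.py; python3 fit.py | grep -v "array\|00\]\|e-"
```

```text
stick yaw [-12.58194034 -12.68295424]
[True, True, True]
gap 0.02157360944178263 29.999957978725433
gap 0.021479263920709625 t 6.8583
True [ 0.52635693 -0.29989028  0.00732589] 0.021630244068206437 [ 0.35485775 -0.25358645  5.7979005 ]
12.0
scene stick [0 0] [0 0] 0 top z nan 1
 rim 454 [0.5847 0.0046 0.0605] [0.5847 0.0045 0.0611] 0.1476
 wheel 957 [0.623 0.028 0.051] 0.0509
 tray 1058 [ 0.5241 -0.3022] [0.2867 0.1362] 4.737277507781982 0.0239
side stick [0 0] [0 0] 0 top z nan 0
 rim 473 [0.5849 0.0079 0.0605] [0.5849 0.0078 0.061 ] 0.1465
 wheel 1074 [0.572 0.045 0.049] 0.0492
 tray 1046 [ 0.5279 -0.2985] [0.2804 0.1374] 4.546778202056885 0.0215
scene 2035 plane 576 [-0.4969  0.1027  0.8617] tilt 30.49 az 168.33 [0.5889 0.3232 0.1235] off -0.153
 knob top pts 48 [0.5435 0.326  0.1317] mean h 0.0333
 enclosing r 0.0138 centre [0.5539 0.3216 0.1035]
 flange r 0.0935 centre on flange top [0.5841 0.3176 0.1214]
side 5955 plane 2103 [-0.5568  0.1109  0.8232] tilt 34.59 az 168.74 [0.5579 0.3272 0.1043] off -0.1885
        128,    7,    7,    6,    8,   10,    7,   15,   66,   57,    6,
 knob top pts 138 [0.5404 0.3287 0.1285] mean h 0.0344
 enclosing r 0.0133 centre [0.5563 0.3251 0.1035]
 flange r 0.0897 centre on flange top [0.5741 0.335  0.1143]
  return _methods._mean(a, axis=axis, dtype=dtype,
  ret = ret.dtype.type(ret / rcount)
```

View pics/b.png

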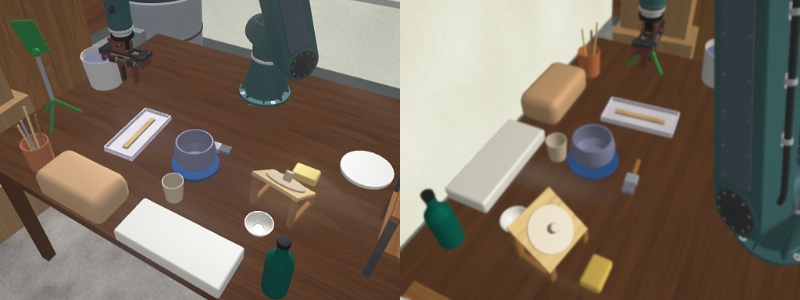

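The stick lies flat in the tray at about (138,132) and (640,117), and the jar has not moved. Next is the lid.

```bash
cat > lid.py <<'E'
from h import *
n=np.array([np.sin(np.radians(35))*np.cos(np.radians(169.1)),np.sin(np.radians(35))*np.sin(np.radians(169.1)),np.cos(np.radians(35))])
A=np.array([.5416,.3272,.130]);F=A-.030*n;J=np.array([.5848,.0062])
y=np.cross([0,0,1],n);y/=np.linalg.norm(y)
qs=[Rn.from_matrix(np.c_[np.cross(s*y,-n),s*y,-n]) for s in(1,-1)]
def lev(R): return Rn.align_vectors([[0,0,1]],[n])[0]*R
E
python3 - <<'E'
from lid import *
for R in qs:
    print([None if (j:=inverse_kinematics(p,o.as_quat())) is None else np.round(j,2) for p,o in((F+.09*n,R),(F+.003*n,R),([*J,.25],lev(R)),([*J,.15],lev(R)))])
print(current_joint_pos())
E
```

```text
[None, None, array([-0.11,  0.31,  1.51, -0.  ,  1.32,  1.65]), array([-0.11,  0.41,  1.63, -0.  ,  1.1 ,  1.65])]
[array([ 0.76,  0.33,  1.9 , -0.81,  0.7 , -0.04]), None, array([-0.11,  0.31,  1.51, -0.  ,  1.32, -1.49]), array([-0.11,  0.41,  1.63, -0.  ,  1.1 , -1.49])]
[-6.31891332e-01  3.47385566e-01  1.46112434e+00  2.72150126e-05
  1.33781095e+00 -2.28295701e+00]
```

Run:
```python
from lid import *
for tilt in(0,-10,-20):
  for a in range(0,360,15):
    R=Rn.from_rotvec(n*np.radians(a))*qs[0]
    R=Rn.from_rotvec(R.apply([0,1,0])*np.radians(0))*R
    if tilt:
        if a not in(0,180): continue
        R=Rn.from_rotvec(y*np.radians(tilt))*R   # towards vertical?
    r=[None if (j:=inverse_kinematics(p,R.as_quat())) is None else np.round(j,2).tolist() for p in(F+.09*n,F+.003*n)]
    if any(r): print(tilt,a,R.apply([0,0,1]).round(2),r)
```

```text
0 15 [ 0.56 -0.11 -0.82] [[0.76, 0.33, 1.9, -0.81, 0.7, 2.84], None]
0 30 [ 0.56 -0.11 -0.82] [[0.76, 0.33, 1.9, -0.81, 0.7, 2.58], None]
0 45 [ 0.56 -0.11 -0.82] [[0.76, 0.33, 1.9, -0.81, 0.7, 2.32], None]
0 60 [ 0.56 -0.11 -0.82] [[0.76, 0.33, 1.9, -0.81, 0.7, 2.05], None]
0 75 [ 0.56 -0.11 -0.82] [[0.76, 0.33, 1.9, -0.81, 0.7, 1.79], None]
0 90 [ 0.56 -0.11 -0.82] [[0.76, 0.33, 1.9, -0.81, 0.7, 1.53], None]
0 105 [ 0.56 -0.11 -0.82] [[0.76, 0.33, 1.9, -0.81, 0.7, 1.27], None]
0 120 [ 0.56 -0.11 -0.82] [[0.76, 0.33, 1.9, -0.81, 0.7, 1.01], None]
0 135 [ 0.56 -0.11 -0.82] [[0.76, 0.33, 1.9, -0.81, 0.7, 0.75], None]
0 150 [ 0.56 -0.11 -0.82] [[0.76, 0.33, 1.9, -0.81, 0.7, 0.48], None]
0 165 [ 0.56 -0.11 -0.82] [[0.76, 0.33, 1.9, -0.81, 0.7, 0.22], None]
0 180 [ 0.56 -0.11 -0.82] [[0.76, 0.33, 1.9, -0.81, 0.7, -0.04], None]
0 195 [ 0.56 -0.11 -0.82] [[0.76, 0.33, 1.9, -0.81, 0.7, -0.3], None]
0 210 [ 0.56 -0.11 -0.82] [[0.76, 0.33, 1.9, -0.81, 0.7, -0.56], None]
0 225 [ 0.56 -0.11 -0.82] [[0.76, 0.33, 1.9, -0.81, 0.7, -0.82], None]
0 240 [ 0.56 -0.11 -0.82] [[0.76, 0.33, 1.9, -0.81, 0
[... 237 characters left out ...]
[ 0.56 -0.11 -0.82] [[0.76, 0.33, 1.9, -0.81, 0.7, -2.13], None]
0 315 [ 0.56 -0.11 -0.82] [[0.76, 0.33, 1.9, -0.81, 0.7, -2.4], None]
0 330 [ 0.56 -0.11 -0.82] [[0.76, 0.33, 1.9, -0.81, 0.7, -2.66], None]
0 345 [ 0.56 -0.11 -0.82] [[0.76, 0.33, 1.9, -0.81, 0.7, -2.92], None]
-10 0 [ 0.41 -0.08 -0.91] [[0.67, 0.32, 1.81, -0.47, 0.78, 2.73], [0.6, 0.45, 1.81, -0.53, 0.63, 2.75]]
-10 180 [ 0.41 -0.08 -0.91] [[0.67, 0.32, 1.81, -0.47, 0.78, -0.41], [0.6, 0.45, 1.81, -0.53, 0.63, -0.39]]
-20 0 [ 0.25 -0.05 -0.97] [[0.58, 0.33, 1.71, -0.23, 0.92, 2.46], [0.52, 0.46, 1.7, -0.24, 0.79, 2.44]]
-20 180 [ 0.25 -0.05 -0.97] [[0.58, 0.33, 1.71, -0.23, 0.92, -0.68], [0.52, 0.46, 1.7, -0.24, 0.79, -0.71]]
```

Run:
```python
from lid import *
for tilt in(-3,-5,-7,-10):
  for k in(0,1):
    R=Rn.from_rotvec(y*np.radians(tilt))*qs[k]; L=lev(R)
    r=[None if (j:=inverse_kinematics(p,o.as_quat())) is None else np.round(j,2).tolist() for p,o in((F+.09*n,R),(F+.004*n,R),([*J,.25],L),([*J,.15],L))]
    print(tilt,k,L.apply([0,0,1]).round(2),L.apply([0,1,0]).round(2),r)
```

```text
-3 0 [-0.05  0.01 -1.  ] [-0.19 -0.98  0.  ] [[0.73, 0.32, 1.87, -0.7, 0.72, 2.98], None, [-0.11, 0.34, 1.47, 0.0, 1.39, 1.65], [-0.11, 0.44, 1.58, 0.0, 1.17, 1.65]]
-3 1 [-0.05  0.01 -1.  ] [ 0.19  0.98 -0.  ] [[0.73, 0.32, 1.87, -0.7, 0.72, -0.16], [0.66, 0.46, 1.88, -0.83, 0.57, -0.07], [-0.11, 0.34, 1.47, 0.0, 1.39, -1.49], [-0.11, 0.44, 1.58, 0.0, 1.17, -1.49]]
-5 0 [-0.09  0.02 -1.  ] [-0.19 -0.98  0.  ] [[0.72, 0.32, 1.86, -0.63, 0.73, 2.9], [0.64, 0.46, 1.86, -0.74, 0.58, 2.98], [-0.11, 0.36, 1.44, 0.01, 1.43, 1.65], [-0.11, 0.45, 1.55, 0.01, 1.22, 1.65]]
-5 1 [-0.09  0.02 -1.  ] [ 0.19  0.98 -0.  ] [[0.72, 0.32, 1.86, -0.63, 0.73, -0.24], [0.64, 0.46, 1.86, -0.74, 0.58, -0.17], [-0.11, 0.36, 1.44, 0.01, 1.43, -1.49], [-0.11, 0.45, 1.55, 0.01, 1.22, -1.5]]
-7 0 [-0.12  0.02 -0.99] [-0.19 -0.98  0.  ] [[0.7, 0.32, 1.84, -0.56, 0.75, 2.83], [0.62, 0.45, 1.84, -0.65, 0.6, 2.88], [-0.11, 0.38, 1.41, 0.01, 1.47, 1.65], [-0.11, 0.47, 1.52, 0.01, 1.27, 1.64]]
-7 1 [-0.12  0.02 -0.99] [ 0.19  0.98 -0.  ] [[0.7, 0.32, 1.84, -0.56, 0.75, -0.31], [0.62, 0.45, 1.84, -0.65, 0.6, -0.26], [-0.11, 0.38, 1.41, 0.01, 1.47, -1.5], [-0.11, 0.47, 1.52, 0.01, 1.27, -1.5]]
-10 0 [-0.17  0.03 -0.98] [-0.19 -0.98  0.  ] [[0.67, 0.32, 1.81, -0.47, 0.78, 2.73], [0.6, 0.45, 1.81, -0.53, 0.63, 2.75], [-0.12, 0.41, 1.37, 0.01, 1.53, 1.64], [-0.12, 0.5, 1.48, 0.01, 1.33, 1.64]]
-10 1 [-0.17  0.03 -0.98] [ 0.19  0.98 -0.  ] [[0.67, 0.32, 1.81, -0.47, 0.78, -0.41], [0.6, 0.45, 1.81, -0.53, 0.63, -0.39], [-0.12, 0.41, 1.37, 0.01, 1.53, -1.5], [-0.12, 0.5, 1.48, 0.01, 1.33, -1.5]]
```

```bash
cat >> lid.py <<'E'
RT=Rn.from_rotvec(y*np.radians(-5))*qs[1]; QT=RT.as_quat(); QL=lev(RT).as_quat()
E
python3 - <<'E'
from lid import *
move_gripper(.06)
p=np.array(current_position());servo_line([p[0],p[1],.32],rate=.3)
up=F+.09*n+[0,0,.08]
move_ptp(up,QT); servo_line(F+.06*n,rate=.15); hit=servo_line(F+.004*n,rate=.05,contact_N=4)
print(hit,current_position(),F+.004*n,current_clock())
move_gripper(0.0);print("gap",current_finger_gap(),current_grip_force(),current_force())
servo_line(F+.045*n,rate=.06); print(current_finger_gap(),current_force())
servo_line(F+.06*n+[0,0,.13],rate=.15)
move_ptp([*J,.30],QL); servo_line([*J,.215],rate=.12); sleep(.3)
print(current_position(),current_finger_gap(),current_clock())
ims=[]
for c_ in("scene","side"):
    c=capture(c_);ims.append(c["image"]);P,ok=cloud(c)
    print(c_,np.c_[np.linalg.norm(P[ok]-[*J,.2],axis=1)<.11].sum())
    s=silhouettes(c_,"lid");
    np.savez("L"+c_,P=P,ok=ok,im=c["image"],m=s[0]["region"] if s else ok*0)
cv2.imwrite("pics/c.png",np.hstack([cv2.resize(i[60:300,100:400],(400,320)) for i in ims]))
E
```

```text
False [0.55624111 0.32452746 0.10899167] [0.55624394 0.32438002 0.10870205] 17.3583
gap 0.027667145884961903 30.00077784061432 [-0.86096217 -2.04056422  1.84486261]
0.02737043021807488 [ 0.13121447  0.56398411 -2.91482989]
[0.58515076 0.00614084 0.21559465] 0.02765204498889926 22.325
scene 2271
side 2615
```

View pics/c.png

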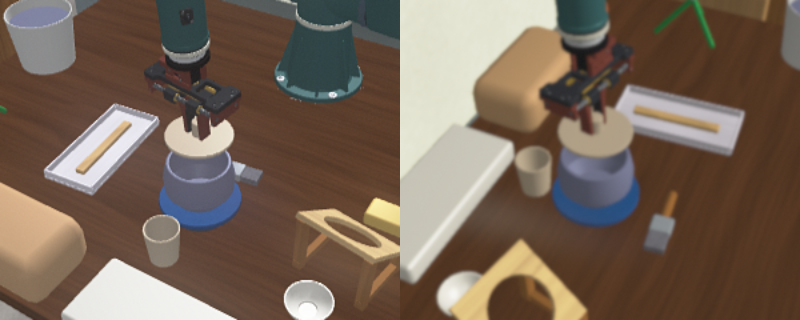

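The lid is held above the jar, at about (199,135) on the left and (596,130) on the right. I'll fit its plane and centre against the rim in each view.

```bash
cat > rel.py <<'E'
from h import *
from scipy.optimize import least_squares
def fit(n,pre,ztop):
    d=np.load(pre+n+".npz");P,ok,im=d["P"],d["ok"],d["im"].astype(int)
    near=np.hypot(P[...,0]-.585,P[...,1]-.006)<.085
    m=ok&near&(abs(P[...,2]-ztop)<.007)&(im[...,2]-im[...,0]>15)
    q=P[m];a=q.mean(0)
    for _ in range(5):
        v=np.linalg.svd(q-a)[2][2];v*=np.sign(v[2]);q=P[m];q=q[abs((q-a)@v)<.0025];a=q.mean(0)
    # outer boundary: farthest point per azimuth, robust circle of r=.066
    c=np.array([.585,.006])
    for _ in range(4):
        w=q[:,:2]-c;az=(np.degrees(np.arctan2(w[:,1],w[:,0]))//10).astype(int);r=np.hypot(*w.T)
        e=np.array([q[az==k][r[az==k].argmax(),:2] for k in np.unique(az)])
        c=least_squares(lambda x:np.hypot(*(e-x).T)-.066,c,loss="soft_l1",f_scale=.001).x
    res=np.hypot(*(e-c).T)-.066
    print(n,len(q),"normal",v.round(4),"tilt",np.degrees(np.arccos(v[2])).round(2),"z",a[2].round(4),"centre",c.round(4),"res",np.median(abs(res)).round(4))
E
python3 -c "
from rel import *
for n in('scene','side'): fit(n,'L',.2115)"
```

```text
scene 912 normal [0.0045 0.0017 1.    ] tilt 0.28 z 0.213 centre [0.5821 0.0072] res 0.001
side 1146 normal [-3.5e-03  2.0e-04  1.0e+00] tilt 0.2 z 0.2111 centre [0.5822 0.01  ] res 0.0009
```

Run:
```python
from h import *
from scipy.optimize import least_squares
for n in("scene","side"):
    d=np.load(n+".npz");P,ok=d["P"],d["ok"]
    q=P[ok&(abs(P[...,2]-.1445)<.004)&(np.hypot(P[...,0]-.585,P[...,1]-.006)<.085)]
    c=np.array([.585,.006])
    for _ in range(4):
        w=q[:,:2]-c;az=(np.degrees(np.arctan2(w[:,1],w[:,0]))//10).astype(int);r=np.hypot(*w.T)
        def ring(f,R): 
            e=np.array([q[az==k][f(r[az==k]),:2] for k in np.unique(az)])
            s=least_squares(lambda x:np.hypot(*(e-x).T)-R,c,loss="soft_l1",f_scale=.001).x;return s,np.median(abs(np.hypot(*(e-s).T)-R))
        co,ro=ring(np.argmax,.064);ci,ri=ring(np.argmin,.057);c=co
    print(n,len(np.unique(az)),"outer",co.round(4),ro.round(4),"inner",ci.round(4),ri.round(4))
```

```text
scene 36 outer [0.584  0.0043] 0.0008 inner [0.5835 0.0038] 0.0007
side 36 outer [0.5853 0.0073] 0.0005 inner [0.5853 0.0062] 0.0006
```

Run:
```python
from lid import *
x=[J[0]+.0024,J[1]-.0028]
servo_line([*x,.176],rate=.06); sleep(.2); f0=np.array(current_force())
hit=servo_line([*x,.150],rate=.012,contact_N=2.5)
print(hit,current_position(),np.array(current_force())-f0,current_torque(),current_clock())
ims=[]
for c_ in("scene","side"):
    c=capture(c_);ims.append(c["image"]);P,ok=cloud(c);np.savez("M"+c_,P=P,ok=ok,im=c["image"])
cv2.imwrite("pics/d.png",np.hstack([cv2.resize(i[100:250,160:340],(400,333)) for i in ims]))
from rel import fit
for c in("scene","side"): fit(c,"M",current_position()[2]-.004)
```

```text
True [0.58719233 0.00340203 0.155455  ] [0.53743041 0.18790678 7.36833942] [ 0.0697388  -0.12273311  0.05995408] 25.0583
scene 825 normal [ 0.0047 -0.004   1.    ] tilt 0.35 z 0.153 centre [0.5833 0.004 ] res 0.0013
side 1060 normal [0.0012 0.0017 1.    ] tilt 0.12 z 0.1513 centre [0.5844 0.0075] res 0.0009
```

View pics/d.png

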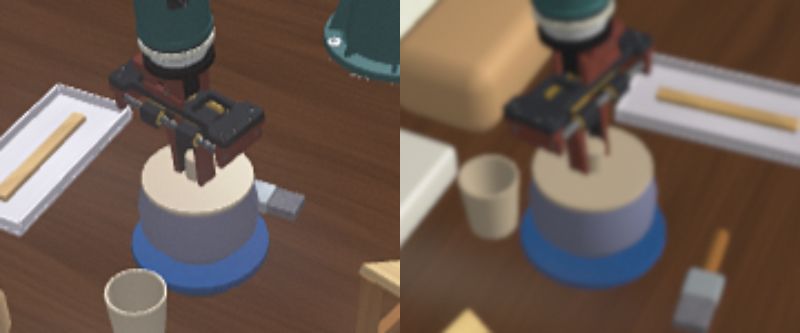

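The lid sits level on the rim, at about (197,178) and (593,165), at the expected height and centred. I'll release it, back off and check.

Run:
```python
from lid import *
from rel import fit
move_gripper(.06)
p=np.array(current_position()); b=p-Rn.from_quat(QL).apply([0,0,.06]); servo_line(b,rate=.08); servo_line([b[0],b[1],.33],rate=.2)
sleep(.5); ims=[]
for c_ in("scene","side"):
    c=capture(c_);ims.append(c["image"]);P,ok=cloud(c);np.savez("N"+c_,P=P,ok=ok,im=c["image"]); fit(c_,"N",.152)
print(current_clock(),current_finger_gap())
cv2.imwrite("pics/e.png",np.hstack([cv2.resize(i[60:300,100:400],(400,320)) for i in ims]))
```

```text
scene 1087 normal [1.e-03 2.e-04 1.e+00] tilt 0.06 z 0.153 centre [0.5833 0.004 ] res 0.0011
side 1333 normal [ 1.7e-03 -3.0e-04  1.0e+00] tilt 0.1 z 0.1512 centre [0.585  0.0065] res 0.0007
28.075 0.05982131931542746
```

View pics/e.png

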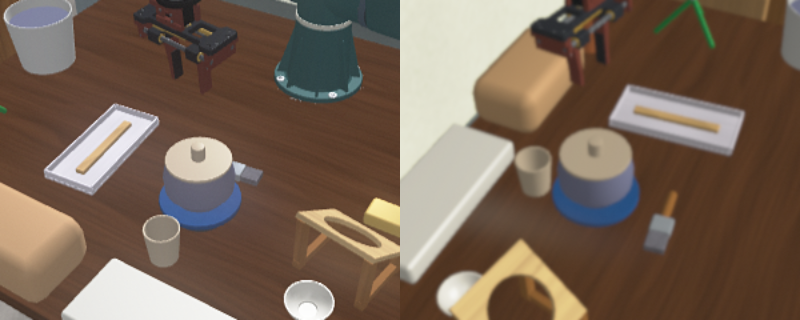

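The lid is seated level on the jar at about (199,165) and (596,155), and the jar is still in the middle of the wheel. The stick is flat in the tray at about (104,147), and the gripper is clear of everything.

```bash
python3 -c "
from bench import *
print(close_job())"
```

```text
the job is handed in; nothing more can be done
None
```

Job handed in at about 28 s on the robot clock: the stick lies flat in the tray, and the lid sits level (within about 0.1°) on the jar, which is still in the middle of its wheel.

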